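# Clip the cell, uncover and press the test button, close up again

### The arm

A 6-joint arm with a two-finger parallel gripper is mounted at the origin on a cart in front of the work surface, level with it; the furniture and walls round the work are solid. World frame = base frame: x ahead of the robot, y to its left, z up, the work surface at z = 0. Lengths are in m, angles in rad, forces in N, time in s.
With the tool pointing down it reaches from about 0.425 to 0.95 m from the base axis. Payload 3.5 kg.
Tool frame: the origin (TCP) lies on the centre line of the jaws, within the pads' length; the fingertips stand 14 mm ahead of it and the grasp point (between the pads) lies 5 mm behind it (tips_ahead is the distance from the TCP to the fingertips, in m); y points along the fingers, z is the direction in which the jaws open and shut, and the axes are right-handed (so a half turn about y gives the same grasp; the last joint's range is limited). The gripper opens to 85 mm and grips with 20 to 120 N. Pads are 22 mm wide; open, the fingers measure 114 mm over their backs; the gripper's body (76 mm by 85 mm) begins 54 mm behind the grasp point. The pads swing forward as they close: fully open they stand 13 mm farther back than shut.
Start: joints at [1.002, 0.286, 1.577, -0, 1.279, -0.15], TCP at [0.274, 0.617, 0.245] pointing down, gripper open.
Joint ranges: [-2.77, 2.77], [-0.9, 2.22], [0.21, 2.48], [-1.53, 4.67], [0.24, 2.81], [-2.84, 2.84]. Speed limits (rad/s): [2.79, 2.79, 3.14, 3.14, 3.14, 3.14].

### API

Orientations are given as a unit quaternion [x, y, z, w].
In Python, from plant import get_state, read_camera, sign_off, tips_ahead gives the robot as it stands.
- The arm moves only by the tool send_rows, never from a script. Its argument "plan" is a list of rows, each a list of 2 entries, a list of its own where there are three numbers: the shift along the tool's x, y, z in units of 12 cm (1.0 is 12 cm), then the turn, a rotation vector about the tool's x, y, z in units of 360 degrees (1.0 is 360 degrees). In form: [[[tx, ty, tz], [rx, ry, rz]], ...]. A call has 1 to 12 rows; each row shifts and turns the commanded pose from where the row before left it, along the tool's axes as they then stand; what a row does not reach is not made up. A row lasts 1/10 s, in which the tool goes at most 50 mm and 8.59 degrees, less where a joint would pass 70% of its speed; a pose out of reach is approached as far as the arm can. A call with a number of a shift or a turn outside -1 to 1 is refused whole. A call with a gripper value outside its range is refused whole. "gripper" is the closure, from 0 (fully open) to 1 (shut), set as the call begins (left out, the last holds). The fingers move at their own pace and stop on an object; "grip_force" is the grip in N (left out, the last holds). Time passes only in rows, so rows that do not move let the fingers close. It gives the time, the measured TCP pose, the force and the opening at its end, in the units of the state.
- get_state(): the state, without advancing time (a new reading comes with each control period).
- read_camera(name): name is "scene" or "top" or "wrist"; returns a dict with "img" (420x560x3 uint8, blue, green, red), "fx", "fy", "cx", "cy" (pixels), "world_from_camera" (4x4, takes a point from camera to world coordinates); the wrist camera has in their place "mount" (4x4, takes a point from camera to tool coordinates, whose origin is the TCP and whose axes are the tool frame's). Camera axes: x right, y down, z forward; pixel columns grow to the right and rows downward; lengths in m; the calibration is good to about 2 mm. The wrist camera is an equidistant fisheye: a pixel r from the principal point sees the ray r / f radians off the axis. A picture is of the moment at which its call begins: read the wrist's pose just before it. There is no depth.
- sign_off(): hands the job in, once; it reports no verdict.
The state is a dict: "time": time; "qpos": joint angles; "dq": joint speeds; "joint_efforts": joint torques, N m; "eef_pos": TCP position; "tcp_rot": TCP orientation; "contact_force": force on the tool from outside, world axes, zero at the start; "wrist_torque": the same for the moment, N m; "opening": opening from 0.0 (shut) to 1.0 (fully open).
Only numpy, scipy, OpenCV 4.12 (cv2) and the standard library are available. Lean on these libraries where they do the work, as an engineer would, in place of code of your own. Each camera call takes 0.05 s, during which the arm holds its last target. There are 200 camera calls.

### The job

Run one test on the pouch cell lying in the test station: first swing the steel clip onto the cell, then slide the blue dust cover sideways as far as it goes, towards the side where the wash bottle does not stand in its way, and push the green button under it fully in. Then let the button come out, slide the cover back to the middle over the button and, last of all, swing the clip clear of the cell again. Leave the cell in its place and do not shift, lean on or knock over the wash bottle, the resistor block, the swab tub or the amber bottle.

Things in the scene. Friction and masses are not known exactly. Their poses are not given: they have to be found in the camera images.
- station: Fixed test station. Origin: centre of its underside on the worktop; x to its back, y to its left, z up; its front (-x) roughly faces the robot. Stage: aluminium plate 12 mm thick, x -135..3, y +-102 mm; the cell lies on it centred at x = -65 mm between black stops 5 mm high. Console behind: x 5..147, y +-85 mm.
- panel_mid (a point): Point on the console's white sloping panel under the button, at (70, 0, 72) mm in the station frame. The panel slopes 30 degrees, rising from z = 35 mm at x = 5 to z = 105 mm at x = 126. The point's x runs up the slope, (0.866, 0, 0.5) in the station frame; y = station y; z = outward normal, (-0.5, 0, 0.866).
- hood_lip (a point): Middle of the yellow lip of the fixed clear hood: a 7 mm sheet, 164 mm wide, standing 105 mm square out of the panel's top edge, its lower face 63 mm up the slope from the button's axis. The lip stands over the button, 196 mm above the worktop, so the tool must come in tilted, about square to the panel (25 to 40 degrees from vertical, leaning back to the robot).
- cover (a joint): Slide of the blue dust cover, m: 0 = centred over the button, + = to the station's left (+y), - = right; stops +-0.078. About 1.5 N of friction; stays where left. Plate 67 (up the slope) x 70 x 3 mm, face 18 mm out from the panel, between dark rails 18 mm high with yellow marks at the middle. Beyond 50 mm it sticks out past the console, where a tall thing blocks it.
- cover_fin (a point): Middle of the top edge of the cover's white grip fin: 10 mm thick along y, 36 mm long up the slope, standing 25 mm out of the cover's face along the panel's normal. The point's z is the panel's normal, its y the station's y.
- test_button (a joint): Travel of the green push button, m: 0 = out, 0.006 = fully in; springs back. Moves into the panel along the panel's normal; fully in takes 4.8 N.
- button_top (a point): Centre of the face of the green button (30 mm across), 12 mm out from the panel, z along the panel's normal. Hidden by the cover (1 mm or more behind it) when that is at the middle; free with the cover at an end.
- clip (a joint): Swing of the clip about its upright pivot screw, rad: 0 = arm points along the station's +x beside the cell, clear of it by about 6 mm; negative = farther outwards (left), positive = clockwise from above, over the cell. Range -0.6 to 1.25. Stiff (about 0.05 N m), stays where it is left. On the cell from 0.6 on; clear of it below 0.05.
- clip_knob (a point): Centre of the top of the upright orange knob on the clip's tip: 16 mm across, 34 mm high, its top 61.5 mm above the worktop (40 mm above the cell's face), 80 mm from the pivot. The flat steel arm (12 mm wide, z 25 to 28 mm) runs from it to the pivot.
- clip_pivot (a point): Pivot screw of the clip at the stage's front left, at (-120, 90, 28) mm in the station frame.
- cell: Loose white pouch cell 120 x 150 x 9 mm lying flat on the stage, its face 21 mm above the worktop; origin at the centre of its underside.
- wash_bottle: Bystander: loose white squeeze bottle with red cap, body 64 mm across, 149 mm high (202 with its bent nozzle, which points to the station's back), right beside the console, left or right. Origin: on its foot, 16 mm behind the body's axis. The cover cannot open to its side.
- resistor: Bystander: loose black resistor block 46 x 66 x 48 mm with two binding posts, beside the console on the other side; low enough for the cover to pass over it. Origin: centre of its underside.
- swab_tub: Bystander: loose clear tub of swabs, 68 mm across, 86 mm high, to the left or right of the stage. Origin: centre of its base.
- amber_bottle: Bystander: loose amber bottle, 51 mm across, 101 mm high, on the other side of the stage. Origin: centre of its base.

How it is judged:
By the outcome, as a careful person would: the job done as asked, in the order asked, and still so for the second after the job is handed in, with the robot touching nothing.
It also fails if it takes over 67 s, if anything falls off the work surface, if the arm or the gripper's body presses on something with over 40 N, if the wrist force passes 120 N, or if a joint passes its speed limit or range.

## Working session

There is one attempt and no reset: what is moved stays moved. The work goes in short steps, Python scripts to look and compute and a tool call to move; the robot and the scene stay as the last step left them, time stands still between calls to the robot, and variables do not carry over. Pictures are saved under pics/ and viewed, about 8 in all and at most 12, crops included, and the job is handed in when it is done.

Besides the shell and the picture viewer there is one more tool, called after "Request:" as name(argument=value, ...), one argument or row to a line, values as JSON. send_rows: Moves the arm, as the interface text tells. Its arguments: {"type":"object","properties":{"plan":{"type":"array"},"gripper":{"type":"number"},"grip_force":{"type":"number"}},"required":["plan"]}

```bash
mkdir -p pics; ls
python3 - <<'E'
from plant import *
import cv2,numpy as np
s=get_state();print(s, tips_ahead if not callable(tips_ahead) else tips_ahead())
for n in("scene","top"):
    c=read_camera(n);cv2.imwrite(f"pics/{n}0.png",c["img"]);print(n,c["fx"],c["fy"],c["cx"],c["cy"],np.round(c["world_from_camera"],4).tolist())
c=read_camera("wrist");print({k:v for k,v in c.items() if k!="img"})
E
```

```text
pics
{'time': 0.0, 'qpos': array([ 1.00200254e+00,  2.87201059e-01,  1.57817751e+00, -3.52279339e-05,
        1.27857090e+00, -1.50005657e-01]), 'dq': array([ 0.00066316, -0.00050913,  0.001283  ,  0.00108403, -0.00189103,
        0.00059632]), 'joint_efforts': array([-4.75488123e-04, -4.05978870e+01, -2.92628431e+01, -2.04720304e-04,
        5.90621246e-03,  5.08745089e-06]), 'eef_pos': array([0.27413784, 0.61614798, 0.24392325]), 'tcp_rot': array([ 0.69244597, -0.14726262,  0.1466988 , -0.69087753]), 'contact_force': array([0.00699927, 0.11135912, 0.36977464]), 'wrist_torque': array([ 0.00712279, -0.03106852, -0.02692804]), 'opening': 0.9980149051782051} 0.014
scene 483.71203029841007 483.71203029841007 283.04418012935577 210.84255020590402 [[0.5589, -0.6054, 0.5667, -0.0789], [-0.8292, -0.4106, 0.3792, -0.1621], [0.0031, -0.6819, -0.7315, 0.9401], [0.0, 0.0, 0.0, 1.0]]
top 405.93794113005174 405.93794113005174 279.51289554173275 211.49512810313382 [[0.01, -0.9876, 0.1564, 0.407], [-0.9998, -0.0068, 0.021, 0.2464], [-0.0197, -0.1566, -0.9875, 0.9683], [0.0, 0.0, 0.0, 1.0]]
{'fx': 325.19226210127806, 'fy': 325.19226210127806, 'cx': 279.2329249930011, 'cy': 208.621928124483, 'mount': array([[-5.14707013e-04,  9.50872195e-01,  3.09583274e-01,
        -7.97908866e-02],
       [-5.48869394e-04, -3.09583537e-01,  9.50872090e-01,
        -1.28364904e-01],
       [ 9.99999717e-01,  3.19499749e-04,  6.81249464e-04,
         1.04303806e-04],
       [ 0.00000000e+00,  0.00000000e+00,  0.00000000e+00,
         1.00000000e+00]])}
```

View pics/scene0.png

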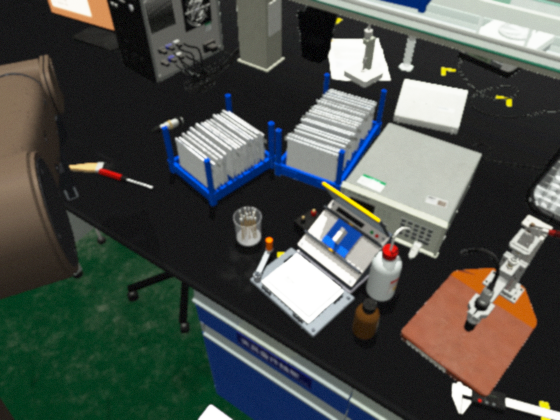

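View pics/top0.png

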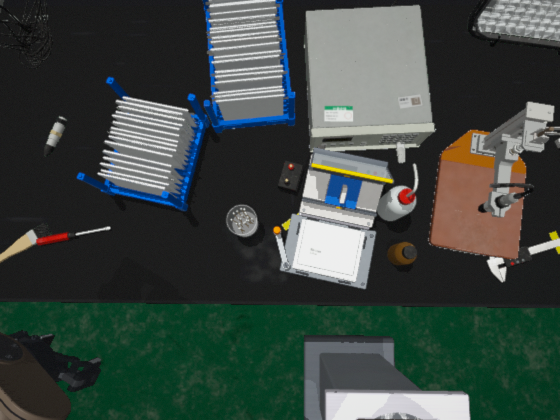

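The wash bottle stands at the right of the console (top px 398,203), so the cover has to open to the left (+). The resistor (290,175) and swab tub (242,221) are on the left, and the amber bottle (403,253) is on the right. The clip is beside the cell with its orange knob at top px (277,231).

```bash
cat > h.py <<'E'
from plant import *
import cv2,numpy as np
from scipy.spatial.transform import Rotation as R
def ray(c,u,v):
    W=c["world_from_camera"];d=W[:3,:3]@np.array([(u-c["cx"])/c["fx"],(v-c["cy"])/c["fy"],1]);return W[:3,3],d/np.linalg.norm(d)
def onz(c,u,v,z):
    o,d=ray(c,u,v);return o+d*(z-o[2])/d[2]
def tri(c1,p1,c2,p2):
    o1,d1=ray(c1,*p1);o2,d2=ray(c2,*p2)
    t=np.linalg.lstsq(np.c_[d1,-d2],o2-o1,rcond=None)[0];a=o1+t[0]*d1;b=o2+t[1]*d2
    return (a+b)/2,np.linalg.norm(a-b)
def blobs(img,lo,hi,box,mina=8):
    h=cv2.cvtColor(img,cv2.COLOR_BGR2HSV);m=cv2.inRange(h,np.array(lo),np.array(hi));k=np.zeros_like(m);x0,y0,x1,y1=box;k[y0:y1,x0:x1]=m[y0:y1,x0:x1]
    cs,_=cv2.findContours(k,cv2.RETR_EXTERNAL,cv2.CHAIN_APPROX_NONE)
    return sorted([c for c in cs if cv2.contourArea(c)>=mina],key=cv2.contourArea,reverse=True)
def cen(c):
    m=cv2.moments(c);return np.array([m["m10"],m["m01"]])/m["m00"]
E
python3 - <<'E'
from h import *
t=read_camera("top");s=read_camera("scene")
np.set_printoptions(precision=4,suppress=True)
B={"top":(265,140,400,295),"scene":(245,175,400,335)}
cams={"top":t,"scene":s}
P={}
for n,c in cams.items():
    img=c["img"];b=B[n]
    cell=blobs(img,(0,0,215),(180,40,255),b)[0]
    q=cv2.boxPoints(cv2.minAreaRect(cell)) if n=="top" else cv2.approxPolyDP(cell,8,True)[:,0].astype(float)
    print(n,"cell",q.tolist(),cv2.contourArea(cell))
    w=np.array([onz(c,*p,0.021) for p in q]);print(w, "edges",np.linalg.norm(np.roll(w,-1,0)-w,axis=1),"cen",w.mean(0))
    for nm,lo,hi in(("orange",(5,150,130),(16,255,255)),("yellow",(22,130,120),(34,255,255)),("blue",(100,150,80),(125,255,255))):
        for k in blobs(img,lo,hi,b)[:3]:
            r=cv2.minAreaRect(k);print(n,nm,cen(k),cv2.contourArea(k),r)
for n,c in cams.items():
    b=B[n];im=c["img"][b[1]:b[3],b[0]:b[2]];cv2.imwrite(f"pics/{n}c.png",cv2.resize(im,None,fx=3.7,fy=3.7,interpolation=cv2.INTER_CUBIC))
a=cv2.imread("pics/topc.png");d=cv2.imread("pics/scenec.png");h=min(a.shape[0],d.shape[0]);m=np.hstack([a[:h,:],d[:h]]);print(m.shape);f=800/m.shape[1];cv2.imwrite("pics/both.png",cv2.resize(m,None,fx=f,fy=f))
E
```

```text
top cell [[291.51220703125, 267.6097412109375], [302.06341552734375, 218.37071228027344], [365.3707275390625, 231.93655395507812], [354.81951904296875, 281.17559814453125]] 3108.0
[[0.426  0.2375 0.021 ]
 [0.541  0.2133 0.021 ]
 [0.5101 0.0656 0.021 ]
 [0.3966 0.0923 0.021 ]] edges [0.1176 0.1509 0.1167 0.1482] cen [0.4684 0.1522 0.021 ]
top yellow [351.7088 172.7448] 249.5 ((351.6564636230469, 172.73721313476562), (82.76386260986328, 3.993764638900757), 11.592175483703613)
top yellow [286.2525 224.6515] 33.0 ((286.1500244140625, 223.54998779296875), (5.692099571228027, 11.067971229553223), 18.43494987487793)
top blue [342.8253 191.3052] 859.5 ((342.824951171875, 191.33157348632812), (31.72561264038086, 29.665508270263672), 11.888657569885254)
scene cell [[295.0, 253.0], [261.0, 281.0], [309.0, 322.0], [343.0, 290.0]] 2885.0
[[0.5345 0.2132 0.021 ]
 [0.4229 0.2335 0.021 ]
 [0.3947 0.0867 0.021 ]
 [0.5067 0.0661 0.021 ]] edges [0.1134 0.1495 0.1139 0.1497] cen [0.4647 0.1499 0.021 ]
scene orange [268.6474 241.8141] 52.0 ((268.5, 243.0), (12.0, 7.0), 90.0)
scene yellow [352.0769 202.4222] 264.5 ((351.108642578125, 201.59832763671875), (69.0638198852539, 4.973091125488281), 34.01934814453125)
scene yellow [279.1778 253.5444] 15.0 ((280.0, 254.0), (4.0, 6.0), 90.0)
scene blue [341.4305 237.3285] 763.5 ((341.4612121582031, 237.19729614257812), (28.23448371887207, 30.03285789489746), 37.69424057006836)
scene blue [318.6341 179.952 ] 333.0 ((316.0, 182.0), (14.0, 62.0), 90.0)
scene blue [248.3483 177.2289] 33.5 ((250.5, 178.5), (7.0, 11.0), 90.0)
(574, 1074, 3)
```

View pics/both.png

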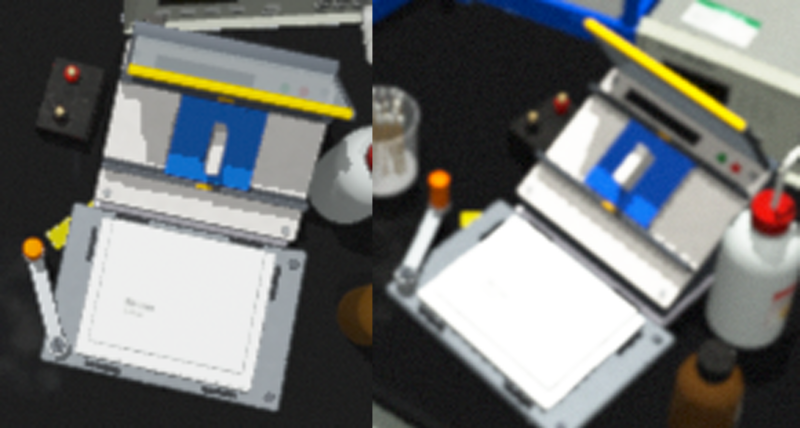

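The crop shows the cover centred. The clip points outwards at a clearly negative angle, with its knob top at about top px (277,229.6) and scene px (269.7,239.6).

Run:
```python
from h import *
np.set_printoptions(precision=4,suppress=True)
t=read_camera("top");s=read_camera("scene")
def ends(c):
    r=cv2.minAreaRect(c);p=cv2.boxPoints(r);p=p[np.argsort(p[:,0])];return p[:2].mean(0),p[2:].mean(0)
Y=((22,130,120),(34,255,255))
et=ends(blobs(t["img"],*Y,(265,140,400,295))[0]);es=ends(blobs(s["img"],*Y,(245,175,400,335))[0])
L=[tri(t,a,s,b) for a,b in zip(et,es)];print("lip",L,np.linalg.norm(L[0][0]-L[1][0]))
Lz=[onz(t,*a,.195) for a in et];d=Lz[0]-Lz[1];print("lip top z",Lz,np.linalg.norm(d),"yaw",np.degrees(np.arctan2(-d[0],d[1])),"mid",(Lz[0]+Lz[1])/2)
d=L[0][0]-L[1][0];print("yaw tri",np.degrees(np.arctan2(-d[0],d[1])))
print("knob",tri(t,(277,229.6),s,(269.7,239.6)),onz(t,277,229.6,.0615))
print("cover",tri(t,(342.8,191.3),s,(341.4,237.3)),onz(t,342.8,191.3,.0876),onz(s,341.4,237.3,.0876))
yaw=np.radians(-11.9);c,si=np.cos(yaw),np.sin(yaw);M=np.array([[c,-si],[si,c]])
for n,p,off in(("cell",[.4666,.151],[-.065,0]),("lip",((Lz[0]+Lz[1])/2)[:2],[.072,0]),("cover",(onz(t,342.8,191.3,.0876)[:2]+onz(s,341.4,237.3,.0876)[:2])/2,[.061,0])):
    print(n,"origin",np.array(p)-M@off)
O=np.array([.530,.138])
# tub rim, bottle, resistor in station frame
for n,p in(("tub rim",onz(t,243,217,.086)),("tub base",onz(t,240,226,.0)),("amber",onz(t,403,253,.09)),("washcap",onz(t,407,196,.149)),("res",onz(t,290,176,.048)),("knob",onz(t,277,229.6,.0615))):
    print(n,p,M.T@(p[:2]-O))
st=get_state();print(R.from_quat(st["tcp_rot"]).as_matrix())
```

```text
lip [(array([0.6244, 0.2019, 0.1907]), np.float64(0.0008992038778616511)), (array([0.5917, 0.0438, 0.1902]), np.float64(0.0009831210468105032))] 0.16139673088405954
lip top z [array([0.6235, 0.2018, 0.195 ]), array([0.5909, 0.0447, 0.195 ])] 0.16045628812443652 yaw -11.718941204994366 mid [0.6072 0.1232 0.195 ]
yaw tri -11.687914663938798
knob (array([0.5104, 0.2706, 0.0565]), np.float64(0.0012635775213403432)) [0.5094 0.2709 0.0615]
cover (array([0.594 , 0.125 , 0.0801]), np.float64(0.0005429267090252598)) [0.5926 0.1259 0.0876] [0.5879 0.1227 0.0876]
cell origin [0.5302 0.1376]
lip origin [0.5367 0.1381]
cover origin [0.5306 0.1369]
tub rim [0.534  0.3454 0.086 ] [-0.0389  0.2038]
tub base [0.5244 0.3618 0.    ] [-0.0516  0.2178]
amber [ 0.4579 -0.0005  0.09  ] [-0.042  -0.1504]
washcap [0.5707 0.0036 0.149 ] [ 0.0675 -0.1231]
res [0.6366 0.2424 0.048 ] [0.0828 0.1242]
knob [0.5094 0.2709 0.0615] [-0.0475  0.1258]
[[ 0.9136 -0.0003  0.4066]
 [-0.4066 -0.0005  0.9136]
 [-0.0001 -1.     -0.0006]]
```

Request:
send_rows(
  plan=[
    [[0.241,0.042,-0.156],[0,0,0]],
    [[0.241,0.042,-0.156],[0,0,0]],
    [[0.241,0.042,-0.156],[0,0,0]],
    [[0.241,0.042,-0.156],[0,0,0]],
    [[0.241,0.042,-0.156],[0,0,0]],
    [[0.241,0.042,-0.156],[0,0,0]],
    [[0.241,0.042,-0.156],[0,0,0]],
    [[0.241,0.042,-0.156],[0,0,0]],
    [[0.241,0.042,-0.156],[0,0,0]],
    [[0.241,0.042,-0.156],[0,0,0]],
    [[0.241,0.042,-0.156],[0,0,0]],
    [[0.241,0.042,-0.156],[0,0,0]],
  ],
  gripper=0.6,
)

```text
time: 1.55
eef_pos: [0.5008, 0.2691, 0.1849]
tcp_rot: [-0.692, 0.147, -0.147, 0.692]
contact_force: [0.2, 0.4, -0.6]
opening: 0.4
```

Request:
send_rows(
  plan=[
    [[0,0,0],[0,-0.017,0]],
    [[0,0,0],[0,-0.017,0]],
    [[0,0,0],[0,0,0]],
    [[0,0,0],[0,0,0]],
  ],
)

```text
time: 1.95
eef_pos: [0.5001, 0.2704, 0.1849]
tcp_rot: [-0.703, 0.073, -0.073, 0.703]
contact_force: [-0.6, 0.8, -0.0]
opening: 0.403
```

```bash
cat >> h.py <<'E'
def wrist():
    st=get_state();c=read_camera("wrist");T=np.eye(4);T[:3,:3]=R.from_quat(st["tcp_rot"]).as_matrix();T[:3,3]=st["eef_pos"]
    c["W"]=T@c["mount"];return c
def wray(c,u,v):
    x,y=u-c["cx"],v-c["cy"];r=np.hypot(x,y);a=r/c["fx"];k=np.sin(a)/r if r>1e-9 else 0
    return c["W"][:3,3],c["W"][:3,:3]@np.array([x*k,y*k,np.cos(a)])
def wonz(c,u,v,z):
    o,d=wray(c,u,v);return o+d*(z-o[2])/d[2]
def wproj(c,p):
    q=np.linalg.inv(c["W"])@np.r_[p,1];a=np.arctan2(np.hypot(q[0],q[1]),q[2]);h=np.hypot(q[0],q[1]);return np.array([c["cx"]+c["fx"]*a*q[0]/h,c["cy"]+c["fx"]*a*q[1]/h])
E
python3 - <<'E'
from h import *
np.set_printoptions(precision=4,suppress=True)
c=wrist();cv2.imwrite("pics/w1.png",c["img"])
s=get_state();m=R.from_quat(s["tcp_rot"]).as_matrix();print(s["time"],s["eef_pos"],m,s["opening"],s["qpos"])
for k in blobs(c["img"],(5,150,130),(16,255,255),(0,0,560,420),30)[:3]: print("or",cen(k),cv2.contourArea(k),wonz(c,*cen(k),.0615),cv2.minAreaRect(k))
for k in blobs(c["img"],(22,130,120),(34,255,255),(0,0,560,420),30)[:5]: print("ye",cen(k),cv2.contourArea(k),cv2.minAreaRect(k))
for k in blobs(c["img"],(100,150,80),(125,255,255),(0,0,560,420),30)[:3]: print("bl",cen(k),cv2.contourArea(k),wonz(c,*cen(k),.0876))
E
```

```text
2.0 [0.5001 0.2705 0.1849] [[ 0.9787  0.0001  0.2053]
 [-0.2053  0.      0.9787]
 [ 0.0001 -1.      0.0001]] 0.3959184209196278 [ 0.3174  0.1112  1.8953 -0.      1.1349 -1.0466]
or [ 48.2397 367.2963] 238.5 [ 0.665  -0.0949  0.0615] ((48.252220153808594, 367.2168273925781), (18.155914306640625, 20.22549819946289), 48.8140754699707)
or [284.0523 215.3258] 220.0 [0.5089 0.2729 0.0615] ((284.0000305175781, 215.50003051757812), (16.26345443725586, 17.677669525146484), 45.0)
or [  4.9374 353.3232] 82.5 [ 0.6442 -0.1884  0.0615] ((6.0, 355.0), (16.0, 12.0), 90.0)
ye [265.9158 217.5124] 235.5 ((263.5000305175781, 218.50003051757812), (15.55634880065918, 22.62741470336914), 45.0)
ye [ 44.0457 413.52  ] 87.5 ((44.897823333740234, 413.7810363769531), (22.555042266845703, 5.467888355255127), 19.983104705810547)
bl [500.9212 261.7939] 969.0 [0.5883 0.4651 0.0876]
bl [130.3247 307.3704] 463.0 [0.5591 0.1193 0.0876]
bl [178.7023 304.4109] 79.5 [0.5616 0.1689 0.0876]
```

View pics/w1.png

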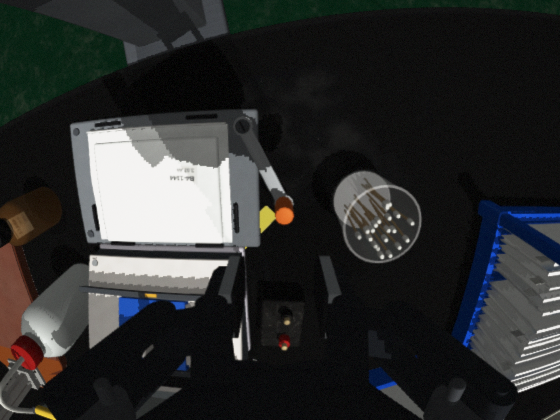

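The wrist view shows the knob at (284,215), the pivot screw at (242,126), the tub rim around (383,224) and the fingers at (230,290) and (330,290).

Run:
```python
from h import *
np.set_printoptions(precision=4,suppress=True)
c=wrist();O=np.array([.532,.1375]);y=np.radians(-11.75);M=np.array([[np.cos(y),-np.sin(y)],[np.sin(y),np.cos(y)]])
for n,u,v,z in(("pivot",242,126,.028),("knob",284,215,.0615),("tubrim_edge",344,224,.086),("tubrim",383,224,.086),("scrRight",75,131,.014),("frontleftcorner",257,110,.012),("backleftcornerstage",262,246,.012),("cellFL",222,133,.021),("cellBL",222,242,.021),("cellBR",100,242,.021)):
    p=wonz(c,u,v,z);print(n,p,"station",M.T@(p[:2]-O))
p=O+M@[-.120,.090];print("pivot pred",p)
for th in(-.46,-.2,0,.3,.6,.9,1.0):print(th,O+M@[-.120+.08*np.cos(th),.090-.08*np.sin(th)])
```

```text
pivot [0.4321 0.2519 0.028 ] station [-0.1211  0.0917]
knob [0.5086 0.2731 0.0615] station [-0.0506  0.128 ]
tubrim_edge [0.5166 0.3175 0.086 ] station [-0.0517  0.1731]
tubrim [0.5233 0.3481 0.086 ] station [-0.0514  0.2044]
scrRight [0.3898 0.0751 0.014 ] station [-0.1265 -0.09  ]
frontleftcorner [0.4212 0.2666 0.012 ] station [-0.1347  0.1039]
backleftcornerstage [0.5537 0.2417 0.012 ] station [0.0001 0.1065]
cellFL [0.4344 0.2318 0.021 ] station [-0.1147  0.0725]
cellBL [0.5378 0.205  0.021 ] station [-0.0081  0.0672]
cellBR [0.5127 0.0669 0.021 ] station [-0.0045 -0.073 ]
pivot pred [0.4328 0.2501]
-0.46 [0.5103 0.2702]
-0.2 [0.5128 0.2496]
0 [0.5112 0.2338]
0.3 [0.5029 0.2113]
0.6 [0.4883 0.1924]
0.9 [0.4688 0.1786]
1.0 [0.4615 0.1753]
```

Request:
send_rows(
  plan=[
    [[0.074,0,0.028],[0,0,0]],
    [[0,0.228,0],[0,0,0]],
    [[0,0.228,0],[0,0,0]],
    [[0,0.228,0],[0,0,0]],
    [[0,0.228,0],[0,0,0]],
    [[0,0.15,0],[0,0,0]],
    [[0,0.08,0],[0,0,0]],
    [[0,0,0],[0,0,0]],
  ],
)

```text
time: 2.85
eef_pos: [0.5089, 0.2717, 0.0463]
tcp_rot: [0.704, -0.073, 0.072, -0.703]
contact_force: [-0.6, 0.2, -0.7]
opening: 0.4
```

Request:
send_rows(
  plan=[
    [[0,0,0],[0,0,0]],
    [[0,0,0],[0,0,0]],
    [[0,0,0],[0,0,0]],
  ],
  gripper=0.7,
)

```text
time: 3.15
eef_pos: [0.5105, 0.2721, 0.0492]
tcp_rot: [-0.703, 0.072, -0.073, 0.704]
contact_force: [0.3, 0.4, -0.2]
opening: 0.302
```

Run:
```python
from h import *
c=wrist();cv2.imwrite("pics/w2.png",c["img"])
s=get_state();print(s["time"],s["eef_pos"],s["opening"],s["contact_force"])
```

```text
3.2 [0.5102681  0.27208451 0.04899515] 0.29743164727377147 [ 0.02258385 -0.19026817  0.0953438 ]
```

View pics/w2.png

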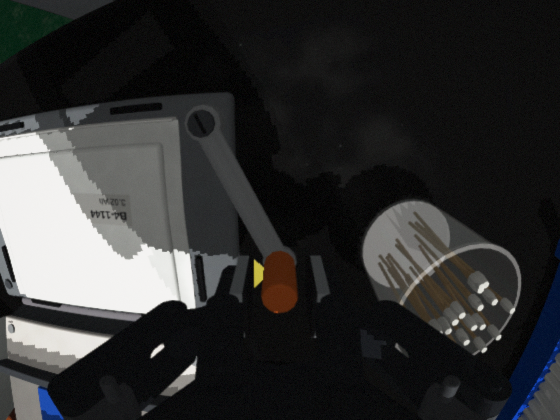

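The knob (280,283) sits between the fingers, so I'll swing it along the arc.

Request:
send_rows(
  plan=[
    [[0.031,0,-0.072],[0,0,0]],
    [[0.022,0,-0.075],[0,0,0]],
    [[0.013,0,-0.077],[0,0,0]],
    [[0.004,0,-0.078],[0,0,0]],
    [[-0.005,0,-0.078],[0,0,0]],
    [[-0.014,0,-0.077],[0,0,0]],
    [[-0.023,0,-0.075],[0,0,0]],
    [[-0.032,0,-0.071],[0,0,0]],
    [[-0.04,0,-0.067],[0,0,0]],
    [[-0.048,0,-0.062],[0,0,0]],
    [[-0.055,0,-0.056],[0,0,0]],
    [[-0.061,0,-0.049],[0,0,0]],
  ],
)

```text
time: 4.4
eef_pos: [0.4639, 0.1782, 0.0478]
tcp_rot: [0.703, -0.072, 0.072, -0.703]
contact_force: [1.9, 1.0, 0.1]
opening: 0.299
```

Request:
send_rows(
  plan=[
    [[0,0,0],[0,0,0]],
    [[0,0,0],[0,0,0]],
  ],
  gripper=0.55,
)

```text
time: 4.6
eef_pos: [0.4642, 0.1785, 0.0477]
tcp_rot: [0.703, -0.073, 0.072, -0.703]
contact_force: [-0.8, -0.5, 0.2]
opening: 0.448
```

Run:
```python
from h import *
c=wrist();cv2.imwrite("pics/w3.png",c["img"])
s=get_state();print(s["time"],s["eef_pos"],s["opening"],s["contact_force"])
```

```text
4.65 [0.46460684 0.1785678  0.04788443] 0.4481615829250748 [-0.18485299  0.81482163  0.00498296]
```

View pics/w3.png

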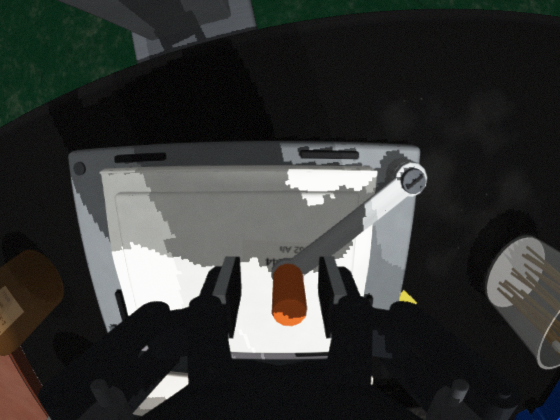

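The clip is on the cell, at about 0.9 rad by the picture (pivot (412,180), knob (290,275)). Next I'll rise, tilt and go to the pose in front of the fin.

Request:
send_rows(
  plan=[
    [[0,-0.2,0],[0,0,0]],
    [[0,-0.25,0],[0,0,0]],
    [[0,-0.25,-0.05],[0,0,0]],
    [[0.1,-0.2,-0.1],[0,0,0]],
    [[0.233,-0.092,-0.067],[0,0,0]],
    [[0,0,0],[0,0,-0.0208]],
    [[0,0,0],[0,0,-0.0208]],
    [[0,0,0],[0,0,-0.0208]],
    [[0,0,0],[0,0,-0.0208]],
    [[0.177,0.102,0],[0,0,0]],
    [[0.177,0.102,0],[0,0,0]],
    [[0,0,0],[0,0,0]],
  ],
  gripper=0.45,
)

```text
time: 5.85
eef_pos: [0.5487, 0.1347, 0.1678]
tcp_rot: [0.698, 0.112, 0.253, -0.661]
contact_force: [-0.3, -0.7, 0.2]
opening: 0.551
```

```bash
cat >> h.py <<'E'
O3=np.array([.532,.138,0]);S=R.from_euler("z",-11.75,degrees=True).as_matrix()
def sta(p): return S.T@(np.asarray(p)-O3)
def wor(p): return S@np.asarray(p)+O3
UP=np.array([.866,0,.5]);NN=np.array([-.5,0,.866]);PM=np.array([.07,0,.072])
def pan(p): # world -> panel (up,y,out)
    d=sta(p)-PM;return np.array([d@UP,d[1],d@NN])
def wpan(c,u,v,h): # wrist pixel onto panel-parallel plane h out -> panel coords
    o,d=wray(c,u,v);n=S@NN;p0=wor(PM+h*NN);return pan(o+d*((p0-o)@n)/(d@n))
E
python3 - <<'E'
from h import *
np.set_printoptions(precision=4,suppress=True)
c=wrist();cv2.imwrite("pics/w4.png",c["img"])
s=get_state();m=R.from_quat(s["tcp_rot"]).as_matrix();print(s["time"],s["eef_pos"],s["opening"],"panel",pan(s["eef_pos"]),"\n",S.T@m)
for k in blobs(c["img"],(100,150,60),(125,255,255),(100,100,460,420),60)[:4]: print("bl",cen(k),cv2.contourArea(k),cv2.boundingRect(k))
print("pred fin top",wproj(c,wor(PM+.043*NN)),"lip",wproj(c,wor([.072,0,.1944])))
E
```

```text
5.9 [0.5475 0.1348 0.1672] 0.5441723801250926 panel [ 0.0007 -0.      0.1095] 
 [[ 0.8663  0.4995  0.0008]
 [-0.0007 -0.0004  1.    ]
 [ 0.4995 -0.8663  0.    ]]
bl [279.5103 212.0654] 8318.0 (230, 168, 100, 90)
bl [418.3034 262.5448] 2259.5 (387, 235, 73, 77)
bl [404.3295 386.9042] 87.0 (400, 375, 9, 22)
pred fin top [278.4703 229.528 ] lip [278.5079 370.6011]
```

View pics/w4.png

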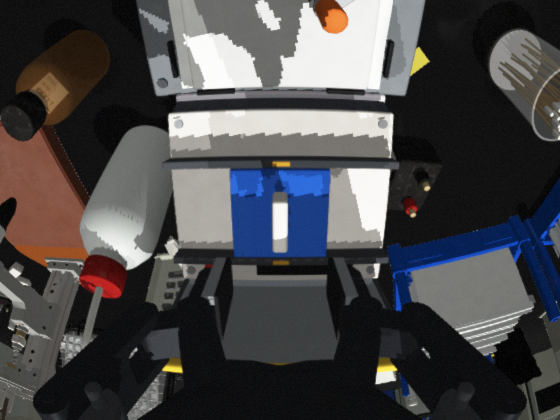

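The view shows the fin at (280,192–252), the cover at (230–330,168–258), and the rail marks at (282,163) and (282,262). The cover is centred on the marks.

Run:
```python
from h import *
np.set_printoptions(precision=4,suppress=True)
c=wrist()
for n,u,v,h in(("mark lo",282,163,.018),("mark hi",282,262,.018),("cover L",330,215,.018),("cover R",230,215,.018),("fin mid",280,225,.043),("fin hi end",280,252,.043),("fin base lo",280,192,.018),("cover top edge",255,257,.018),("cover low edge",255,169,.018),("console L edge",392,180,.0),("console R edge",170,180,0)):
    print(n,wpan(c,u,v,h))
```

```text
mark lo [-0.0404  0.0022  0.018 ]
mark hi [0.0352 0.0024 0.018 ]
cover L [-0.0026  0.037   0.018 ]
cover R [-0.0026 -0.0352  0.018 ]
fin mid [-0.0045  0.0008  0.043 ]
fin hi end [0.0147 0.0008 0.043 ]
fin base lo [-0.0197  0.0009  0.018 ]
cover top edge [ 0.031 -0.018  0.018]
cover low edge [-0.0362 -0.0164  0.018 ]
console L edge [-0.0251  0.0885  0.    ]
console R edge [-0.0251 -0.0848  0.    ]
```

Request:
send_rows(
  plan=[
    [[-0.022,0.13,0.008],[0,0,0]],
    [[0,0.13,0],[0,0,0]],
    [[0,0.13,0],[0,0,0]],
    [[0,0.13,0],[0,0,0]],
    [[0,0.076,0],[0,0,0]],
    [[0,0,0],[0,0,0]],
  ],
)

```text
time: 6.55
eef_pos: [0.5785, 0.129, 0.1021]
tcp_rot: [0.699, 0.111, 0.251, -0.661]
contact_force: [-0.2, 0.3, -0.3]
opening: 0.553
```

Request:
send_rows(
  plan=[
    [[0,0,0],[0,0,0]],
    [[0,0,0],[0,0,0]],
    [[0,0,0],[0,0,0]],
    [[0,0,0],[0,0,0]],
    [[0,0,0],[0,0,0]],
    [[0,0,0],[0,0,0]],
  ],
  gripper=1.0,
  grip_force=20,
)

```text
time: 7.15
eef_pos: [0.5795, 0.1292, 0.1045]
tcp_rot: [0.698, 0.112, 0.252, -0.661]
contact_force: [-4.0, -0.3, 6.4]
opening: 0.113
```

Run:
```python
from h import *
np.set_printoptions(precision=4,suppress=True)
c=wrist();cv2.imwrite("pics/w5.png",c["img"]);s=get_state();print(s["time"],pan(s["eef_pos"]),s["opening"],s["contact_force"])
```

```text
7.2 [-0.0025  0.0011  0.039 ] 0.10914855905421988 [-4.8518  1.4357  7.0543]
```

It gripped the fin (9.4 mm) but is pressing about 8 N into the cover. I'll loosen, back off 4 mm and regrip.

Request:
send_rows(
  plan=[
    [[0,0,0],[0,0,0]],
    [[0,-0.033,0],[0,0,0]],
    [[0,0,0],[0,0,0]],
  ],
  gripper=0.8,
)

```text
time: 7.5
eef_pos: [0.5774, 0.1295, 0.1072]
tcp_rot: [0.698, 0.112, 0.252, -0.661]
contact_force: [-0.1, -0.1, 0.7]
opening: 0.201
```

Request:
send_rows(
  plan=[
    [[0,0,0],[0,0,0]],
    [[0,0,0],[0,0,0]],
    [[0,0,0],[0,0,0]],
    [[0,0,0],[0,0,0]],
  ],
  gripper=1.0,
  grip_force=20,
)

```text
time: 7.9
eef_pos: [0.5775, 0.1295, 0.1072]
tcp_rot: [0.698, 0.112, 0.252, -0.661]
contact_force: [-3.2, 0.6, 4.6]
opening: 0.11
```

Request:
send_rows(
  plan=[
    [[0,0,0.03],[0,0,0]],
    [[0,0,0.06],[0,0,0]],
    [[0,0,0.06],[0,0,0]],
    [[0,0,0.06],[0,0,0]],
    [[0,0,0.06],[0,0,0]],
    [[0,0,0.06],[0,0,0]],
    [[0,0,0.06],[0,0,0]],
    [[0,0,0.06],[0,0,0]],
    [[0,0,0.06],[0,0,0]],
    [[0,0,0.06],[0,0,0]],
    [[0,0,0.04],[0,0,0]],
    [[0,0,0.02],[0,0,0]],
  ],
)

```text
time: 9.1
eef_pos: [0.5929, 0.2043, 0.1071]
tcp_rot: [0.698, 0.112, 0.252, -0.661]
contact_force: [-4.0, -0.6, 6.3]
opening: 0.113
```

Request:
send_rows(
  plan=[
    [[0,0,0.01],[0,0,0]],
    [[0,0,0.01],[0,0,0]],
    [[0,0,0],[0,0,0]],
  ],
)

```text
time: 9.4
eef_pos: [0.5933, 0.2061, 0.1072]
tcp_rot: [0.698, 0.112, 0.252, -0.661]
contact_force: [-5.4, -0.8, 4.4]
opening: 0.11
```

Run:
```python
from h import *
np.set_printoptions(precision=4,suppress=True)
c=wrist();cv2.imwrite("pics/w6.png",c["img"]);s=get_state();print(s["time"],pan(s["eef_pos"]),s["opening"],S.T@s["contact_force"])
```

```text
9.45 [-0.003   0.0792  0.0424] 0.11019800506297768 [-4.0316 -2.7691  4.7841]
```

View pics/w6.png

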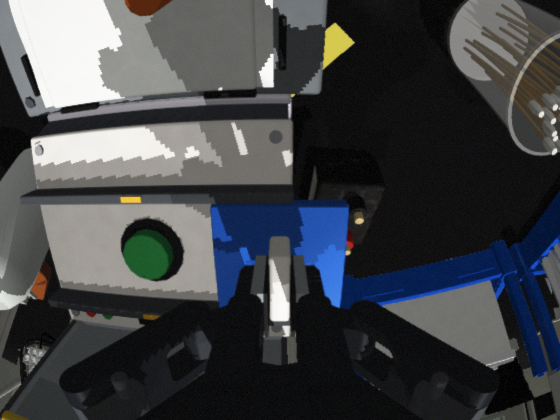

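Request:
send_rows(
  plan=[
    [[0,0,0.012],[0,0,0]],
    [[0,0,0.012],[0,0,0]],
    [[0,0,0],[0,0,0]],
    [[0,0,0],[0,0,0]],
  ],
)

```text
time: 9.85
eef_pos: [0.5934, 0.2064, 0.1071]
tcp_rot: [0.701, 0.11, 0.251, -0.659]
contact_force: [-6.6, -9.6, 9.5]
opening: 0.109
```

Run:
```python
from h import *
np.set_printoptions(precision=4,suppress=True)
s=get_state();print(s["time"],pan(s["eef_pos"]),s["opening"],S.T@s["contact_force"])
c=wrist()
for k in blobs(c["img"],(50,100,40),(85,255,255),(100,200,220,300),60)[:2]: print(cen(k),wpan(c,*cen(k),.012))
```

```text
9.85 [-0.003   0.0795  0.0423] 0.10917030257354988 [ -4.5505 -10.7712   9.5335]
[148.0605 253.9134] [-0.0034  0.0039  0.012 ]
```

It is at the stop: the force rose to 10.8 N with almost no motion. I'll release, retreat and move over to the button.

Request:
send_rows(
  plan=[
    [[0,0,-0.022],[0,0,0]],
    [[0,0,0],[0,0,0]],
  ],
)

```text
time: 10.1
eef_pos: [0.5933, 0.2061, 0.1072]
tcp_rot: [0.698, 0.112, 0.252, -0.661]
contact_force: [-4.2, -1.2, 5.1]
opening: 0.108
```

Request:
send_rows(
  plan=[
    [[0,0,0],[0,0,0]],
    [[0,0,0],[0,0,0]],
    [[0,-0.1,0],[0,0,0]],
    [[0,-0.15,0],[0,0,0]],
    [[0,-0.15,0],[0,0,0]],
    [[0,0,0],[0,0,0]],
  ],
  gripper=0.75,
)

```text
time: 10.7
eef_pos: [0.5706, 0.2119, 0.1517]
tcp_rot: [0.697, 0.114, 0.253, -0.661]
contact_force: [1.0, 0.1, 0.7]
opening: 0.249
```

Request:
send_rows(
  plan=[
    [[0,0,-0.13],[0,0,0]],
    [[0,0,-0.16],[0,0,0]],
    [[0,0,-0.16],[0,0,0]],
    [[0,0,-0.13],[0,0,0]],
    [[0,0,-0.06],[0,0,0]],
    [[0,0,0],[0,0,0]],
    [[0,0,0],[0,0,0]],
  ],
  gripper=1.0,
)

```text
time: 11.4
eef_pos: [0.5544, 0.1359, 0.1485]
tcp_rot: [0.698, 0.112, 0.252, -0.661]
contact_force: [-0.4, -0.5, 0.2]
opening: 0.001
```

Run:
```python
from h import *
np.set_printoptions(precision=4,suppress=True)
s=get_state();print(s["time"],pan(s["eef_pos"]),s["opening"],S.T@s["contact_force"])
c=wrist();cv2.imwrite("pics/w7.png",c["img"])
for k in blobs(c["img"],(50,100,40),(85,255,255),(180,100,380,350),60)[:2]:
    (u,v),d,_=cv2.fitEllipse(k);print(cen(k),(u,v),d,wpan(c,u,v,.012))
for k in blobs(c["img"],(100,150,60),(125,255,255),(290,100,460,330),300)[:2]:
    r=cv2.boundingRect(k);print("blue",r,wpan(c,r[0],r[1]+40,.018))
```

```text
11.4 [-0.003   0.0025  0.0901] 0.0007132720434100121 [-0.2746 -0.5347  0.222 ]
[277.2087 226.5763] (277.2038879394531, 226.57186889648438) (42.670875549316406, 42.92150115966797) [-0.0026  0.0015  0.012 ]
blue (336, 181, 124, 149) [-0.0088  0.0406  0.018 ]
```

View pics/w7.png

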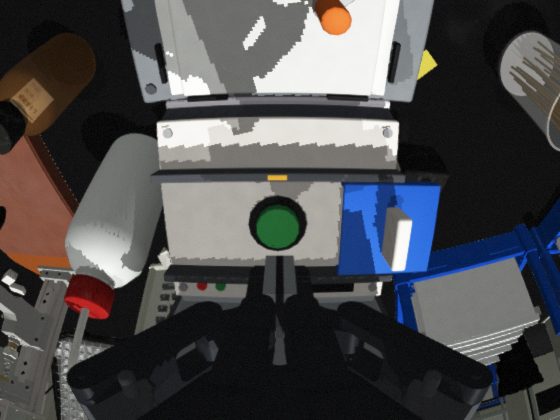

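The cover is fully open on the left, and the button at (277,227) is straight ahead of the closed fingers. I'll press it.

Request:
send_rows(
  plan=[
    [[0,0.12,-0.008],[0,0,0]],
    [[0,0.12,0],[0,0,0]],
    [[0,0.12,0],[0,0,0]],
    [[0,0.09,0],[0,0,0]],
    [[0,0.034,0],[0,0,0]],
    [[0,0,0],[0,0,0]],
  ],
)

```text
time: 12.05
eef_pos: [0.5824, 0.1291, 0.0976]
tcp_rot: [0.698, 0.112, 0.251, -0.661]
contact_force: [-0.6, 0.2, -0.2]
opening: 0.003
```

Request:
send_rows(
  plan=[
    [[0,0.015,0],[0,0,0]],
    [[0,0.015,0],[0,0,0]],
    [[0,0.015,0],[0,0,0]],
    [[0,0.015,0],[0,0,0]],
    [[0,0,0],[0,0,0]],
    [[0,0,0],[0,0,0]],
  ],
)

```text
time: 12.65
eef_pos: [0.5862, 0.1282, 0.0924]
tcp_rot: [0.698, 0.112, 0.252, -0.661]
contact_force: [-1.2, -0.0, 2.1]
opening: -0.003
```

Run:
```python
from h import *
np.set_printoptions(precision=4,suppress=True)
s=get_state();print(s["time"],pan(s["eef_pos"]),S.T@s["contact_force"],(S@NN)@s["contact_force"])
```

```text
12.65 [-0.0027  0.0015  0.0251] [-1.1733 -0.2862  2.0554] 2.3665677221267405
```

Request:
send_rows(
  plan=[
    [[0,0.012,0],[0,0,0]],
    [[0,0.012,0],[0,0,0]],
    [[0,0.012,0],[0,0,0]],
    [[0,0,0],[0,0,0]],
    [[0,0,0],[0,0,0]],
  ],
)

```text
time: 13.15
eef_pos: [0.5884, 0.1278, 0.0886]
tcp_rot: [0.698, 0.112, 0.252, -0.661]
contact_force: [-2.0, 0.8, 3.8]
opening: 0.002
```

Request:
send_rows(
  plan=[
    [[0,0.01,0],[0,0,0]],
    [[0,0.01,0],[0,0,0]],
    [[0,0,0],[0,0,0]],
    [[0,0,0],[0,0,0]],
  ],
)

```text
time: 13.55
eef_pos: [0.5888, 0.1277, 0.0879]
tcp_rot: [0.699, 0.112, 0.252, -0.66]
contact_force: [-15.9, -0.2, 19.5]
opening: 0.0
```

Run:
```python
from h import *
np.set_printoptions(precision=4,suppress=True)
s=get_state();print(s["time"],pan(s["eef_pos"]),S.T@s["contact_force"],(S@NN)@s["contact_force"])
```

```text
13.55 [-0.0027  0.0015  0.02  ] [-15.4882  -3.4581  19.5115] 24.641009893850608
```

The button is fully in: the force is 25 N against a hard stop after about 5–6 mm of travel. I'll retract and go back to the fin.

Request:
send_rows(
  plan=[
    [[0,-0.06,0],[0,0,0]],
    [[0,-0.12,0],[0,0,0]],
    [[0,-0.16,0],[0,0,0]],
    [[0,-0.16,0],[0,0,0]],
    [[0,-0.1,0],[0,0,0]],
    [[0,0,0.1],[0,0,0]],
    [[0,0,0.16],[0,0,0]],
    [[0,0,0.16],[0,0,0]],
    [[0,0,0.15],[0,0,0]],
    [[0,0,0.076],[0,0,0]],
    [[0,0,0],[0,0,0]],
  ],
)

```text
time: 14.65
eef_pos: [0.5697, 0.2114, 0.148]
tcp_rot: [0.698, 0.112, 0.251, -0.661]
contact_force: [0.9, 0.0, 0.4]
opening: -0.003
```

Request:
send_rows(
  plan=[
    [[0,0,0],[0,0,0]],
    [[0,0,0],[0,0,0]],
    [[0,0,0],[0,0,0]],
  ],
  gripper=0.65,
)

```text
time: 14.95
eef_pos: [0.5697, 0.21, 0.1484]
tcp_rot: [0.698, 0.111, 0.252, -0.661]
contact_force: [0.4, 0.3, -0.5]
opening: 0.347
```

Run:
```python
from h import *
np.set_printoptions(precision=4,suppress=True)
s=get_state();print(s["time"],pan(s["eef_pos"]),s["opening"],(S@NN)@s["contact_force"])
c=wrist()
for k in blobs(c["img"],(50,100,40),(85,255,255),(60,150,260,300),60)[:1]: print("button",cen(k),wpan(c,*cen(k),.012))
```

```text
14.95 [-0.0031  0.0782  0.0901] 0.3469763645706019 -0.5671742883584188
button [172.64   226.1262] [-0.0027  0.0031  0.012 ]
```

Request:
send_rows(
  plan=[
    [[0,0.12,0.01],[0,0,0]],
    [[0,0.12,0],[0,0,0]],
    [[0,0.1,0],[0,0,0]],
    [[0,0.055,0],[0,0,0]],
    [[0,0,0],[0,0,0]],
  ],
)

```text
time: 15.5
eef_pos: [0.593, 0.2065, 0.1063]
tcp_rot: [0.699, 0.111, 0.251, -0.661]
contact_force: [-0.7, -0.4, 0.3]
opening: 0.344
```

Request:
send_rows(
  plan=[
    [[0,0,0],[0,0,0]],
    [[0,0,0],[0,0,0]],
    [[0,0,0],[0,0,0]],
    [[0,0,0],[0,0,0]],
    [[0,0,0],[0,0,0]],
  ],
  gripper=1.0,
  grip_force=20,
)

```text
time: 16.0
eef_pos: [0.5932, 0.2063, 0.108]
tcp_rot: [0.699, 0.112, 0.252, -0.66]
contact_force: [-2.0, -4.4, 1.2]
opening: 0.112
```

Run:
```python
from h import *
np.set_printoptions(precision=4,suppress=True)
s=get_state();print(s["time"],pan(s["eef_pos"]),s["opening"],S.T@s["contact_force"])
```

```text
16.0 [-0.0028  0.0793  0.0432] 0.1118464732776851 [-1.0477 -4.6612  1.1669]
```

Now I'll slide the cover back by 78 mm (0.65 units).

Request:
send_rows(
  plan=[
    [[0,0,-0.03],[0,0,0]],
    [[0,0,-0.06],[0,0,0]],
    [[0,0,-0.06],[0,0,0]],
    [[0,0,-0.06],[0,0,0]],
    [[0,0,-0.06],[0,0,0]],
    [[0,0,-0.06],[0,0,0]],
    [[0,0,-0.06],[0,0,0]],
    [[0,0,-0.06],[0,0,0]],
    [[0,0,-0.06],[0,0,0]],
    [[0,0,-0.06],[0,0,0]],
    [[0,0,-0.05],[0,0,0]],
    [[0,0,-0.033],[0,0,0]],
  ],
)

```text
time: 17.2
eef_pos: [0.5773, 0.1297, 0.1079]
tcp_rot: [0.698, 0.112, 0.252, -0.661]
contact_force: [-3.6, 3.3, 5.5]
opening: 0.109
```

Request:
send_rows(
  plan=[
    [[0,0,0],[0,0,0]],
    [[0,0,0],[0,0,0]],
  ],
)

```text
time: 17.4
eef_pos: [0.5773, 0.1293, 0.1079]
tcp_rot: [0.699, 0.112, 0.252, -0.66]
contact_force: [-5.0, -1.8, 5.9]
opening: 0.114
```

Run:
```python
from h import *
np.set_printoptions(precision=4,suppress=True)
s=get_state();print(s["time"],pan(s["eef_pos"]),s["opening"],S.T@s["contact_force"])
```

```text
17.4 [-0.0028  0.0007  0.043 ] 0.11411937024143137 [-4.4942 -2.7754  5.9331]
```

Request:
send_rows(
  plan=[
    [[0,0,0],[0,0,0]],
    [[0,0,0],[0,0,0]],
    [[0,-0.1,0],[0,0,0]],
    [[0,-0.16,0],[0,0,0]],
    [[0,-0.18,0],[0,0,0]],
    [[0,-0.12,0],[0,0,0]],
    [[0,0,0],[0,0,0]],
  ],
  gripper=0.6,
)

```text
time: 18.1
eef_pos: [0.5449, 0.1376, 0.1684]
tcp_rot: [0.697, 0.113, 0.253, -0.661]
contact_force: [0.9, 0.5, -0.4]
opening: 0.397
```

Run:
```python
from h import *
np.set_printoptions(precision=4,suppress=True)
s=get_state();print(s["time"],s["eef_pos"],pan(s["eef_pos"]),sta(s["eef_pos"]),s["opening"])
c=wrist();cv2.imwrite("pics/w8.png",c["img"])
for k in blobs(c["img"],(100,150,60),(125,255,255),(200,100,380,330),300)[:1]:
    r=cv2.boundingRect(k);print("blue",r,wpan(c,r[0],215,.018),wpan(c,r[0]+r[2],215,.018))
for k in blobs(c["img"],(18,130,120),(34,255,255),(200,100,380,330),10)[:3]: print("mark",cen(k),wpan(c,*cen(k),.018))
for k in blobs(c["img"],(5,150,130),(16,255,255),(200,0,450,120),30)[:1]: print("knob",cen(k),sta(wonz(c,*cen(k),.0615)))
```

```text
18.1 [0.5449 0.1376 0.1684] [-0.0014  0.0023  0.1122] [0.0127 0.0023 0.1684] 0.3972089553245431
blue (228, 172, 98, 88) [-0.0035 -0.0347  0.018 ] [-0.0034  0.037   0.018 ]
mark [278.1012 167.5923] [-0.0384  0.002   0.018 ]
knob [331.1834  27.1265] [-0.07    0.031   0.0615]
```

View pics/w8.png

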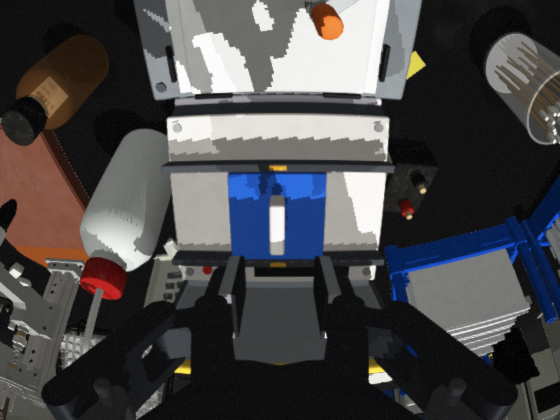

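The cover is back over the button, with its edges at −34.7 and +37.0 mm against −35.2 and +37.0 mm before. Next I'll go back to the knob.

Request:
send_rows(
  plan=[
    [[-0.177,-0.102,0],[0,0,0]],
    [[-0.177,-0.102,0],[0,0,0]],
    [[0,0,0],[0,0,0.0208]],
    [[0,0,0],[0,0,0.0208]],
    [[0,0,0],[0,0,0.0208]],
    [[0,0,0],[0,0,0.0208]],
    [[-0.15,0,0.11],[0,0,0]],
    [[-0.14,0,0.113],[0,0,0]],
    [[0,0.2,0],[0,0,0]],
    [[0,0.2,0],[0,0,0]],
    [[0,0,0],[0,0,0]],
    [[0,0,0],[0,0,0]],
  ],
)

```text
time: 19.35
eef_pos: [0.4674, 0.1802, 0.117]
tcp_rot: [0.704, -0.073, 0.072, -0.703]
contact_force: [0.0, 0.1, 0.1]
opening: 0.402
```

Run:
```python
from h import *
np.set_printoptions(precision=4,suppress=True)
s=get_state();print(s["time"],sta(s["eef_pos"]),s["opening"],"\n",S.T@R.from_quat(s["tcp_rot"]).as_matrix())
c=wrist();cv2.imwrite("pics/w9.png",c["img"])
for k in blobs(c["img"],(5,150,130),(16,255,255),(200,100,400,420),30)[:2]: print("knob",cen(k),cv2.boundingRect(k),sta(wonz(c,*cen(k),.0615)))
```

```text
19.35 [-0.0718  0.0282  0.117 ] 0.4023778153288689 
 [[ 1.     -0.0021  0.0003]
 [-0.0003 -0.0009  1.    ]
 [-0.0021 -1.     -0.0009]]
knob [281.4795 242.9133] (271, 232, 24, 21) [-0.0695  0.0299  0.0615]
```

Request:
send_rows(
  plan=[
    [[0.017,0.1,0.013],[0,0,0]],
    [[0,0.2,0],[0,0,0]],
    [[0,0.17,0],[0,0,0]],
    [[0,0.09,0],[0,0,0]],
    [[0,0,0],[0,0,0]],
  ],
)

```text
time: 19.9
eef_pos: [0.4693, 0.1813, 0.0491]
tcp_rot: [0.704, -0.073, 0.071, -0.703]
contact_force: [0.2, -0.1, -0.7]
opening: 0.399
```

Request:
send_rows(
  plan=[
    [[0,0,0],[0,0,0]],
    [[0,0,0],[0,0,0]],
    [[0,0,0],[0,0,0]],
  ],
  gripper=0.7,
)

```text
time: 20.2
eef_pos: [0.4711, 0.1817, 0.0517]
tcp_rot: [-0.703, 0.072, -0.073, 0.704]
contact_force: [-0.2, -0.4, 0.1]
opening: 0.302
```

Request:
send_rows(
  plan=[
    [[0.052,0,0.047],[0,0,0]],
    [[0.046,0,0.052],[0,0,0]],
    [[0.041,0,0.057],[0,0,0]],
    [[0.034,0,0.061],[0,0,0]],
    [[0.028,0,0.064],[0,0,0]],
    [[0.021,0,0.067],[0,0,0]],
    [[0.014,0,0.069],[0,0,0]],
    [[0.007,0,0.07],[0,0,0]],
    [[-0.001,0,0.07],[0,0,0]],
    [[-0.008,0,0.07],[0,0,0]],
    [[-0.015,0,0.068],[0,0,0]],
    [[-0.022,0,0.066],[0,0,0]],
  ],
)

```text
time: 21.4
eef_pos: [0.5117, 0.2669, 0.0505]
tcp_rot: [-0.703, 0.072, -0.072, 0.703]
contact_force: [1.0, -0.9, -0.9]
opening: 0.296
```

Request:
send_rows(
  plan=[
    [[0,0,0],[0,0,0]],
    [[0,0,-0.03],[0,0,0]],
    [[0,0,0],[0,0,0]],
  ],
  gripper=0.65,
)

```text
time: 21.7
eef_pos: [0.5108, 0.2622, 0.0504]
tcp_rot: [0.703, -0.073, 0.072, -0.703]
contact_force: [-0.5, -0.2, 0.5]
opening: 0.347
```

Request:
send_rows(
  plan=[
    [[0,-0.15,0],[0,0,0]],
    [[0,-0.25,0],[0,0,0]],
    [[0,-0.3,0],[0,0,0]],
    [[0,-0.3,0],[0,0,0]],
    [[0,-0.2,0],[0,0,0]],
    [[-0.2,-0.1,0],[0,0,0]],
    [[-0.2,0,0],[0,0,0]],
    [[0,0,0],[0,0,0]],
    [[0,0,0],[0,0,0]],
  ],
)

```text
time: 22.6
eef_pos: [0.4641, 0.2722, 0.2065]
tcp_rot: [-0.703, 0.072, -0.073, 0.703]
contact_force: [-0.7, -0.4, -0.5]
opening: 0.354
```

Run:
```python
from h import *
np.set_printoptions(precision=4,suppress=True)
s=get_state();print(s["time"],sta(s["eef_pos"]),s["opening"],s["contact_force"])
c=wrist();t=read_camera("top");cv2.imwrite("pics/f.png",np.vstack([np.hstack([c["img"][:, :400],cv2.resize(t["img"][130:300,220:420],(494,420))])])[:, :800])
for k in blobs(c["img"],(5,150,130),(16,255,255),(150,0,400,420),30)[:2]:
    p=sta(wonz(c,*cen(k),.0615));print("knob",cen(k),p,"theta",np.arctan2(.09-p[1],p[0]+.12),np.hypot(.09-p[1],p[0]+.12))
```

```text
22.6 [-0.0938  0.1175  0.2065] 0.3543060841632447 [-0.6969 -0.4039 -0.4575]
knob [279.5419 248.0599] [-0.0461  0.1182  0.0615] theta -0.3646380387941393 0.07912183031632607
```

View pics/f.png

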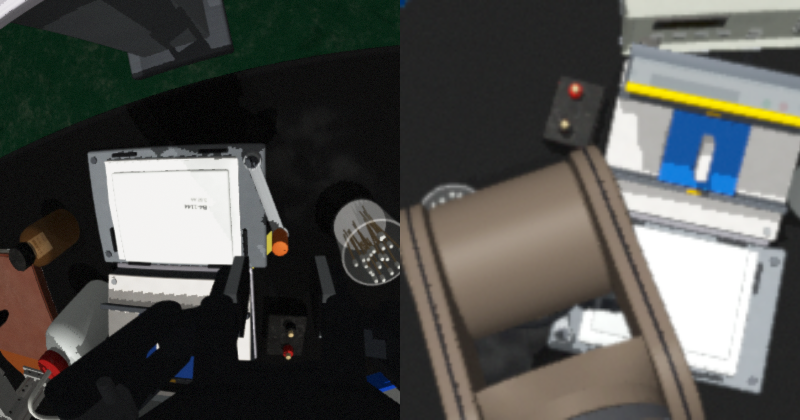

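The clip is clear of the cell at −0.36 rad (knob at (280,248)), the cell is between its stops, and the cover is at the middle. All four bystanders are standing where they were, so I'm handing in.

```bash
python3 -c "
from plant import *
print(sign_off(), get_state()['time'])"
```

```text
the job is handed in; nothing more can be done
the job is handed in; nothing more can be done
```

The test is done in the order you asked and handed in, at about 23 s of the 67 s allowed. No verdict was reported.

1. **Clip on:** I swung the clip onto the cell, to about 0.9 rad as read from the picture.
2. **Cover open:** I slid the cover left, away from the wash bottle, until it met the end stop. The sideways force rose to about 11 N there with no further travel.
3. **Button:** I pressed the green button until it bottomed out at about 25 N. The tool had moved about 5 mm by then, and full travel is 6 mm. I then let it come out.
4. **Cover back:** I slid the cover back to the middle. Its edges measured −34.7 and +37.0 mm, against −35.2 and +37.0 mm before I touched it.
5. **Clip clear:** I swung the clip clear last, to −0.36 rad.

**Last checks:** in the final pictures the cell lies between its stops. The wash bottle, resistor block, swab tub and amber bottle are all standing where they were. The gripper was raised clear and touching nothing, with force readings at noise level.

**What disagreed:** the top and scene cameras differed by about 4 mm on the station's position, so I used wrist-camera views from close by for the fin, button and knob. My first grip on the fin pressed about 8 N into the cover, so I loosened it, backed off 4 mm and gripped again.

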